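# Clear the sawn stone blanks to the rack, snapped one to scrap

### The arm

A 7-joint arm with a two-finger parallel gripper is mounted at the origin on the work surface. World frame = base frame: x ahead of the robot, y to its left, z up, the work surface at z = 0. Lengths are in m, angles in rad, forces in N, time in s.
With the tool pointing down it reaches from about 0.425 to 0.925 m from the base axis. Payload 6.8 kg.
Tool frame: the origin (TCP) lies at the very end of the fingers, on their centre line; the grasp point (between the pads) lies 19 mm behind it; z points along the fingers, y is the line along which they close (so a half turn about z gives the same grasp; the last joint's range is limited). The gripper opens to 85 mm and grips with 20 to 120 N. Pads are 22 mm wide; open, the fingers measure 114 mm over their backs; the gripper's body (76 mm by 85 mm) begins 54 mm behind the grasp point. The pads swing forward as they close: fully open they stand 13 mm farther back than shut.
Start: joints at [-1.255, 0.477, 0.022, 1.555, -0.011, 1.109, -0.083], TCP at [0.278, 0.615, 0.231] pointing down, gripper open.
Joint ranges: [-2.96, 2.96], [-0.34, 2.1], [-1.41, 1.46], [0.24, 2.44], [-1.37, 4.51], [0.17, 1.92], [-2.96, 2.96]. Speed limits (rad/s): [2.39, 2.39, 3.14, 3.14, 3.14, 3.14, 3.14].

### API

Orientations are given as a rotation vector (axis times angle).
In Python, from bench import r gives the robot as it stands.
- The arm moves only by the shell command python3 -m jog 'ROWS' [FORCE]. ROWS is JSON, a list of rows, each an object of numbers: "fingers": the finger opening in m, from 0 to 0.0854; "x", "y", "z": the shift along the tool's x, y, z in m; "rx", "ry", "rz": the turn, a rotation vector about the tool's x, y, z in degrees. In form: [{"fingers": .., "x": .., "y": .., "z": .., "rx": .., "ry": .., "rz": ..}, ...]. A call has 1 to 8 rows; each row shifts and turns the commanded pose from where the row before left it, along the tool's axes as they then stand; what a row does not reach is not made up. A row lasts 1/8 s, in which the tool goes at most 62.5 mm and 10.7 degrees, less where a joint would pass 70% of its speed; a pose out of reach is approached as far as the arm can. A call is refused whole if a number of a shift passes 0.0625 or a number of a turn 10.7, either way. A call with a gripper value outside its range is refused whole. The fingers move at their own pace and stop on an object; FORCE is the grip in N (left out, the last holds). Time passes only in rows, so rows that do not move let the fingers close. It gives the time, the measured TCP pose, the force, the opening and the grip force at its end, in the units of the state.
- r.get_obs(): the state, without advancing time (a new reading comes with each control period).
- r.grab_frame(name): name is "scene" or "side" or "wrist"; returns (picture, depth): 420x560x3 uint8, red, green, blue; 420x560 float32, m along the optical axis (not along the pixel's ray), 0 where there is no reading.
- r.get_calibration(name): a dict with "mtx" (3x3 intrinsics, pixels), "extrinsics" (4x4, takes a point from camera to world coordinates). Camera axes: x right, y down, z forward; pixel columns grow to the right and rows downward; lengths in m; the calibration is good to about 2 mm. The wrist camera is an equidistant fisheye: a pixel r from the principal point sees the ray r / f radians off the axis. A picture is of the moment at which its call begins: read the wrist's pose just before it. get_calibration takes no time and is no camera call; for the wrist camera it gives the pose at the moment of the call.
- r.hand_in(): hands the job in; it is judged then, once.
Trained networks look in the newest picture that a camera, given by its name, has taken for a name from the list of things; names that differ only in an ending like _2 or _b are one class to them, and where a whole thing is asked for, a point or a joint stands for the part that bears it (a point fixed in the world has none). Each returns a list of dicts, best first, with "score" (0 to 1); they miss things now and then, are a little off and sometimes report something else, mostly with a low value. They report only what shows in the picture. A call takes as long as a camera call. They do not tell look-alikes from the thing itself.
- r.search_frame(target, camera): "xyz" ([x, y, z] in m, in world coordinates, good to about 4 mm: the middle of the surface that is visible of it).
- r.landmark_of(target, camera): "xyz" ([x, y, z] in m, in world coordinates, good to about 4 mm: a listed point, or the origin of a listed thing).
The state is a dict: "clock": time; "joints": joint angles; "qvel": joint speeds; "tau": joint torques, N m; "tcp_pos": TCP position; "orientation": TCP orientation; "contact_force": force on the tool from outside, world axes, zero at the start; "moment": the same for the moment, N m; "grip_width": finger opening in m; "gripper_force": force on a finger pad.
Only numpy, scipy, OpenCV 4.12 (cv2) and the standard library are available. Lean on these libraries where they do the work, as an engineer would, in place of code of your own. Each camera call takes 0.05 s, during which the arm holds its last target. There are 200 camera calls.

### The job

Take the two little stacks of sawn stone blanks apart and lay the round, the square and the long blank each flat and centred on the cork pad of its own outline on the clamped rack, the square and the long one turned to match their pads. Push the snapped half-disc down through the sprung flap of the scrap box and let it drop inside, so that the flap shuts behind it. Leave the geode half where it stands.

Things in the scene. Friction and masses are not known exactly. Their poses are not given: they have to be found in the camera images.
- round_blank_c (a point): centre (half-way up) of the round stone blank, a flat disc 64 mm across and 24 mm thick, 0.19 kg. It lies at the bottom of one of the two stacks on a 4 mm thick black rubber mat, with either the long blank or the snapped half-disc resting on it. z up. The two stacks' centres are 140 mm apart.
- square_blank_c (a point): centre (half-way up) of the square stone blank, 60 x 60 x 24 mm thick, 0.21 kg, at the bottom of the other stack on the mat. x and y along its sides, z up
- long_blank_c (a point): centre (half-way up) of the long stone blank, 62 mm along its x, 28 mm along its y, 24 mm thick, 0.11 kg. It lies flat on top of the round or the square blank, within 5 mm of its centre, so fingers about it must stay above the lower blank
- half_blank_c (a point): centre (half-way up, and half-way between the straight and the round side) of the snapped stone blank, the reject: half of a 60 mm disc, 24 mm thick, 0.095 kg. Its straight snapped face looks to its -x and is 60 mm long along its y; it measures 30 mm along its x (from the straight face to the top of the arc), the way to grip it. It lies flat on top of the other lower blank, within 5 mm of its centre
- seat_round_top (a point): centre of the upper face of the round cork pad, 72 mm across and 4 mm thick, fixed on the wooden rack (board 25 mm thick, its top is the pads' base). The three pads lie in a row 130 mm apart along the rack, in any order; behind the row (+x) the rack has a back rail and an aluminium C-clamp up to 57 mm above the table, 55 mm or more behind the pad centres, and an end rail 14 mm above the board at each end
- seat_square_top (a point): centre of the upper face of the square cork pad, 68 x 68 mm, 4 mm thick, on the rack; x and y along its sides
- seat_long_top (a point): centre of the upper face of the long cork pad, 74 mm along its x, 40 mm along its y, 4 mm thick, on the rack
- mouth (a point): centre of the mouth of the grey steel scrap box at the height of its rim, 125 mm above the table; z up. The mouth measures 110 mm along its x (from -55 to +55) and 150 mm along its y. The box is 160 x 160 mm outside with 5 mm walls and floor, inside 120 mm deep, and is fixed. A dark steel flap closes the mouth about 3 mm below the rim; it is hinged along the mouth's +x side and swings down into the box
- flap (a joint): angle of the sprung flap (rad), 0 shut, growing as it swings down, stop at 1.25. The flap is 106 mm long from its hinge (at mouth x = +55 mm); a light spring (0.02 to 0.06 N m, 1 to 3 N where pressed) shuts it again. Gripper and part together hold it open: with the part's underside some 60 mm below the rim near the middle of the mouth, its long side along the mouth's x, it is open wide enough for the part to slide off and drop
- geode_c (a point): middle (17 mm up) of the lumpy amethyst geode half, about 75 mm across and 45 mm high, 0.5 kg, standing between the stacks and the scrap box; to be left where it is
Mind the look-alikes: they are no part of the job. Leave any orange look-alike of the part that bears square_blank_c alone. Of the things shaped like the part that bears mouth, the grey one is meant.

How it is judged:
By the outcome, as a careful person would: the job done as asked, in the order asked, and still so for the second after the job is handed in, with the robot touching nothing.
It also fails if it takes over 131 s, if anything falls off the work surface, if the arm or the gripper's body presses on something with over 40 N, if the wrist force passes 120 N, or if a joint passes its speed limit or range.

## Working session

There is one attempt and no reset: what is moved stays moved. The work goes in short steps, Python scripts to look and compute and a shell command to move; the robot and the scene stay as the last step left them, time stands still between calls to the robot, and variables do not carry over. Pictures are saved under pics/ and viewed, at most 14 in all, crops included, and the job is handed in when it is done.

```bash
ls; mkdir -p pics
cat > h.py <<'E'
import numpy as np,cv2
from bench import r
from scipy.spatial.transform import Rotation as R
def grab(n,f=None):
    p,d=r.grab_frame(n); c=r.get_calibration(n)
    if f: cv2.imwrite('pics/'+f,p[:,:,::-1])
    return p,d,c
def cloud(d,c,fish=False):
    K=np.array(c['mtx']);T=np.array(c['extrinsics']);v,u=np.mgrid[:d.shape[0],:d.shape[1]]
    x=(u-K[0,2])/K[0,0];y=(v-K[1,2])/K[1,1]
    if fish:
        t=np.hypot(x,y);s=np.where(t>1e-6,np.tan(np.minimum(t,1.4))/np.maximum(t,1e-6),1);x=x*s;y=y*s
    P=np.stack([x*d,y*d,d],-1)
    W=P@T[:3,:3].T+T[:3,3]; W[d<=0]=np.nan
    return W
E
python3 - <<'E'
from h import *
for n in('scene','side'):
    p,d,c=grab(n,n+'1.png'); print(n,np.round(c['extrinsics'],2).tolist())
    for t in['round_blank_c','square_blank_c','long_blank_c','half_blank_c','seat_round_top','seat_square_top','seat_long_top','mouth','geode_c']:
        print(t,[(round(q['score'],2),np.round(q['xyz'],3).tolist()) for q in r.landmark_of(t,n)][:4])
o=r.get_obs();print(o['clock'],o['orientation'])
E
```

```text
pics
scene [[0.86, 0.36, -0.37, 1.03], [0.52, -0.6, 0.61, -0.87], [-0.0, -0.72, -0.7, 1.17], [0.0, 0.0, 0.0, 1.0]]
round_blank_c [(0.49, [0.434, -0.177, 0.016]), (0.31, [0.436, -0.172, 0.04])]
square_blank_c [(0.57, [0.281, -0.331, 0.009])]
long_blank_c [(0.85, [0.434, -0.312, 0.041])]
half_blank_c [(0.6, [0.434, -0.171, 0.039])]
seat_round_top [(0.65, [0.644, 0.176, 0.03])]
seat_square_top [(0.87, [0.643, 0.043, 0.031])]
seat_long_top [(0.52, [0.64, -0.085, 0.033]), (0.31, [0.439, 0.235, 0.128])]
mouth [(0.93, [0.439, 0.236, 0.127]), (0.91, [0.295, 0.485, 0.126])]
geode_c [(0.92, [0.479, -0.001, 0.018])]
side [[1.0, -0.03, 0.04, 0.42], [-0.05, -0.52, 0.86, -0.86], [-0.01, -0.86, -0.52, 0.65], [0.0, 0.0, 0.0, 1.0]]
round_blank_c [(0.72, [0.438, -0.176, 0.016])]
square_blank_c [(0.89, [0.28, -0.333, 0.012]), (0.58, [0.427, -0.312, 0.013])]
long_blank_c [(0.83, [0.439, -0.311, 0.038])]
half_blank_c [(0.79, [0.434, -0.176, 0.04])]
seat_round_top [(0.71, [0.642, 0.174, 0.031])]
seat_square_top [(0.74, [0.644, 0.041, 0.026])]
seat_long_top [(0.7, [0.641, -0.086, 0.031])]
mouth [(0.98, [0.299, 0.479, 0.122]), (0.71, [0.439, 0.234, 0.122])]
geode_c [(0.94, [0.477, -0.002, 0.016])]
1.0 [-6.60683210e-01 -3.07132407e+00 -1.24631773e-04]
```

View pics/scene1.png

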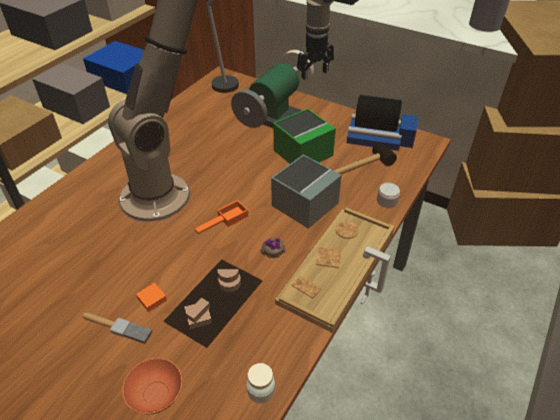

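View pics/side1.png

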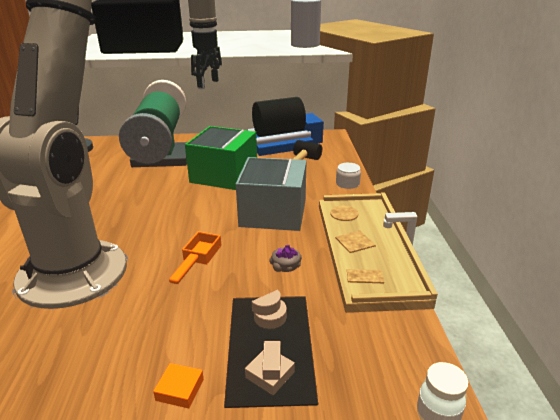

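Stacks: half on round at side (268,305), long on square at (270,360). Look-alikes: the orange square blank at side (180,384), and the green box at (222,155) beside the grey one at (272,192). I choose the stone square under the long blank and the grey box. The networks' second "mouth" is the green box.

```bash
cat > m.py <<'E'
from h import *
import sys
def ortho(p,W,z,x0,x1,y0,y1,c,s=0.0005):
    # plane-rectified view at height z ; rows: x decreasing downwards, cols: y decreasing rightwards
    xs=np.arange(x1,x0,-s);ys=np.arange(y1,y0,-s);Y,X=np.meshgrid(ys,xs)
    T=np.linalg.inv(c['extrinsics']);K=np.array(c['mtx'])
    Q=np.stack([X,Y,0*X+z],-1)@T[:3,:3].T+T[:3,3]
    u=(Q[...,0]/Q[...,2]*K[0,0]+K[0,2]).astype('f4');v=(Q[...,1]/Q[...,2]*K[1,1]+K[1,2]).astype('f4')
    return cv2.remap(p,u,v,cv2.INTER_LINEAR)
def rect(W,x0,x1,y0,y1,z0,z1):
    m=(W[...,0]>x0)&(W[...,0]<x1)&(W[...,1]>y0)&(W[...,1]<y1)&(W[...,2]>z0)&(W[...,2]<z1)
    P=W[m]; q=cv2.minAreaRect((P[:,:2]*1000).astype('f4')); return len(P),np.round(q[0],1),np.round(q[1],1),round(q[2],1),np.round(np.median(P[:,2])*1000,1)
if __name__=='__main__':
    for n in('scene','side'):
        p,d,c=grab(n);W=cloud(d,c)
        print(n,'long',rect(W,.38,.49,-.37,-.25,.046,.06))
        print('half',rect(W,.38,.49,-.23,-.12,.046,.06))
        print('sq',rect(W,.38,.49,-.38,-.25,.022,.034))
        print('round',rect(W,.38,.49,-.23,-.12,.022,.034))
        print('box',rect(W,.34,.54,.13,.34,.115,.135))
        print('geode',rect(W,.40,.54,-.06,.06,.008,.08))
        a=ortho(p,W,.029,.57,.72,-.16,.24,c); b=ortho(p,W,.125,.33,.55,.12,.35,c); e=ortho(p,W,.052,.36,.51,-.38,-.11,c)
        cv2.imwrite(f'pics/o_{n}.png',np.vstack([a,np.hstack([b[:300],cv2.resize(e,(340,189)) if 0 else np.vstack([cv2.resize(e,(340,189)),np.zeros((111,340,3),'u1')])])[:,:800]])[:,:,::-1] if 0 else a[:,:,::-1])
        cv2.imwrite(f'pics/b_{n}.png',np.hstack([b,np.vstack([cv2.resize(e,(340,189)),np.zeros((b.shape[0]-189,340,3),'u1')])])[:,:800,::-1])
    A=cv2.imread('pics/o_scene.png');B=cv2.imread('pics/o_side.png');cv2.imwrite('pics/pads.png',np.vstack([A,B])[:600])
    A=cv2.imread('pics/b_scene.png')
E
python3 m.py
```

```text
scene long (228, array([ 436.6, -310.7]), array([62.9, 31.3]), 87.1, np.float64(51.5))
half (154, array([ 436.1, -173.8]), array([57.4, 33. ]), 27.8, np.float64(51.8))
sq (188, array([ 434. , -310.8]), array([63.5, 62.9]), 47.6, np.float64(28.2))
round (157, array([ 447.8, -180.6]), array([62.4, 42.7]), 44.2, np.float64(28.0))
box (1721, array([460.1, 232.3]), array([168.8, 164.8]), 80.8, np.float64(124.0))
geode (375, array([4.854e+02, 1.000e-01]), array([85. , 66.7]), 37.2, np.float64(31.8))
side long (529, array([ 434.1, -312.9]), array([64.8, 27.7]), 84.9, np.float64(51.7))
half (321, array([ 434.9, -176.8]), array([60.4, 33.2]), 31.6, np.float64(51.4))
sq (639, array([ 430.6, -314.4]), array([60.6, 60.3]), 50.8, np.float64(27.7))
round (323, array([ 439.1, -184.8]), array([65. , 41.3]), 23.8, np.float64(27.7))
box (1905, array([459.1, 230.6]), array([170. , 160.4]), 79.5, np.float64(122.5))
geode (628, array([474.9,  -9.9]), array([60.7, 70.9]), 79.4, np.float64(30.4))
```

View pics/pads.png

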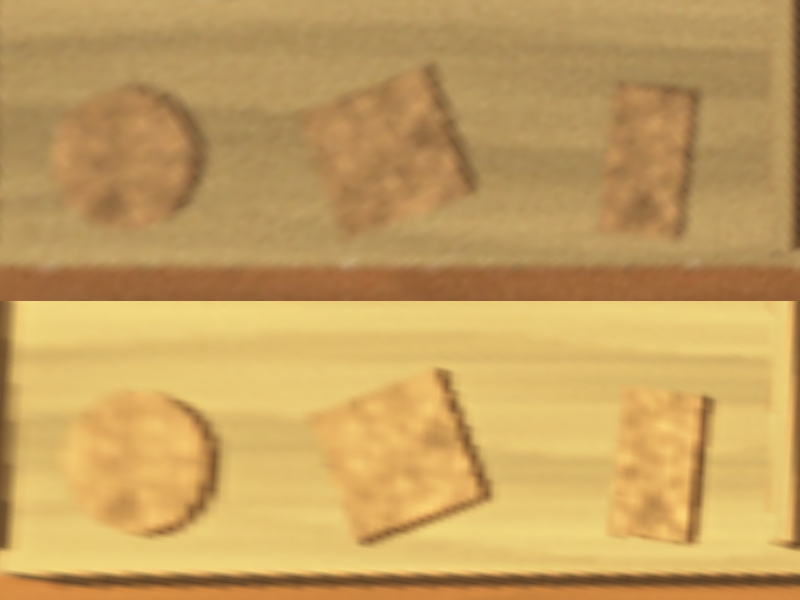

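View pics/b_scene.png

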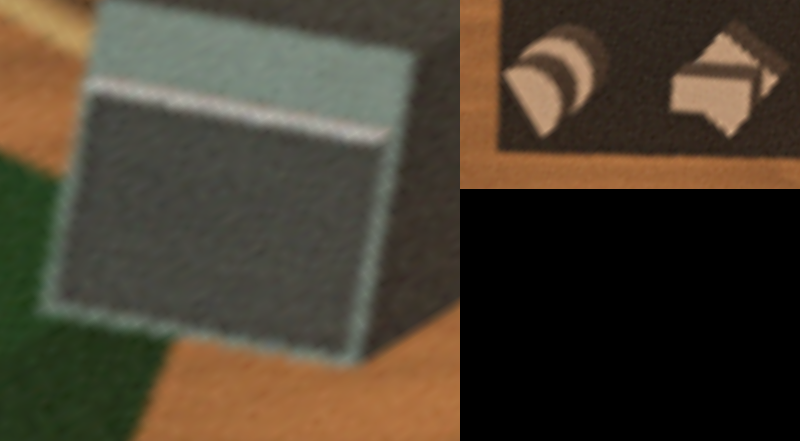

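Pads (z≈0.029): round at about (0.643, 0.175), square at (0.643, 0.042) turned ~21°, long at (0.640, -0.086) with its axis at -6°. The box is turned about -9° with the hinge at +x (ortho row ~105). The long blank's axis is at ~86°, the half's straight face at ~31° and the square at ~50°. Next, a planner that works out the rows.

```bash
cat > pl.py <<'E'
from h import *
import sys
# python3 pl.py x,y,z,yaw [x,y,z,yaw ...]  -> rows for each leg (tool y yaw in deg), starting at measured pose
o=r.get_obs();p=np.array(o['tcp_pos']);M=R.from_rotvec(o['orientation'])
print('t',round(o['clock'],2),'p',np.round(p,4),'yaw',round(np.degrees(np.arctan2(*M.as_matrix()[1::-1,1])),1),'tilt',np.round(M.as_matrix()[:2,2],4),'w',round(o['grip_width'],4),'F',np.round(o['contact_force'],1))
for a in sys.argv[1:]:
    x,y,z,w=map(float,a.split(','));q=np.array([x,y,z])
    c,s=np.cos(np.radians(w)),np.sin(np.radians(w))
    G=R.from_matrix(np.array([[-s,c,0],[c,s,0],[0,0,-1]]).T[:, :].T.T) if 0 else R.from_matrix(np.column_stack([[-s,c,0],[c,s,0],[0,0,-1]]))
    rv=np.degrees((M.inv()*G).as_rotvec()); n=int(max(1,np.ceil(np.linalg.norm(q-p)/.06),np.ceil(np.linalg.norm(rv)/10.5)))
    print(a,'n',n)
    for i in range(n):
        d=M.inv().apply((q-p)/(n-i)); t=np.degrees((M.inv()*G).as_rotvec())/(n-i)
        d=np.round(d,4);t=np.round(t,1)
        print('{"x":%g,"y":%g,"z":%g,"rx":%g,"ry":%g,"rz":%g}'%(*d,*t))
        p=p+M.apply(d);M=M*R.from_rotvec(np.radians(t))
E
python3 pl.py .5,.2,.231,20 .435,-.312,.18,-4
```

```text
t 1.1 p [0.2776 0.6153 0.2313] yaw 65.7 tilt [-0.     -0.0001] w 0.0854 F [ 0.2 -0.5 -0.1]
.5,.2,.231,20 n 8
{"x":-0.0467,"y":-0.0359,"z":0,"rx":-0,"ry":0,"rz":5.7}
{"x":-0.05,"y":-0.0311,"z":0,"rx":-0,"ry":0,"rz":5.7}
{"x":-0.0529,"y":-0.0259,"z":0,"rx":-0,"ry":0,"rz":5.7}
{"x":-0.0552,"y":-0.0206,"z":0.0001,"rx":-0,"ry":0,"rz":5.7}
{"x":-0.0569,"y":-0.015,"z":0,"rx":-0,"ry":0,"rz":5.7}
{"x":-0.0582,"y":-0.0092,"z":0.0001,"rx":-0,"ry":0,"rz":5.7}
{"x":-0.0588,"y":-0.0034,"z":0,"rx":-0,"ry":0,"rz":5.8}
{"x":-0.0588,"y":0.0025,"z":0.0001,"rx":-0,"ry":0,"rz":5.7}
.435,-.312,.18,-4 n 9
{"x":-0.051,"y":-0.0263,"z":0.0057,"rx":-0,"ry":0,"rz":2.7}
{"x":-0.0522,"y":-0.0238,"z":0.0057,"rx":-0,"ry":0,"rz":2.7}
{"x":-0.0532,"y":-0.0214,"z":0.0057,"rx":-0,"ry":0,"rz":2.7}
{"x":-0.0542,"y":-0.0188,"z":0.0057,"rx":-0,"ry":0,"rz":2.7}
{"x":-0.055,"y":-0.0162,"z":0.0056,"rx":-0,"ry":0,"rz":2.6}
{"x":-0.0557,"y":-0.0137,"z":0.0057,"rx":-0,"ry":0,"rz":2.7}
{"x":-0.0562,"y":-0.0111,"z":0.0056,"rx":-0,"ry":0,"rz":2.6}
{"x":-0.0567,"y":-0.0086,"z":0.0057,"rx":-0,"ry":0,"rz":2.7}
{"x":-0.057,"y":-0.0059,"z":0.0056,"rx":-0,"ry":0,"rz":2.6}
```

```bash
python3 -m jog '[{"x":-0.047,"y":-0.036,"rz":5.7},{"x":-0.05,"y":-0.031,"rz":5.7},{"x":-0.053,"y":-0.026,"rz":5.7},{"x":-0.055,"y":-0.021,"rz":5.7},{"x":-0.057,"y":-0.015,"rz":5.7},{"x":-0.058,"y":-0.009,"rz":5.7},{"x":-0.059,"y":-0.003,"rz":5.7},{"x":-0.059,"y":0.003,"rz":5.7}]' && python3 -m jog '[{"x":-0.051,"y":-0.026,"z":0.006,"rz":3},{"x":-0.052,"y":-0.024,"z":0.006,"rz":3},{"x":-0.053,"y":-0.021,"z":0.006,"rz":3},{"x":-0.054,"y":-0.019,"z":0.006,"rz":3},{"x":-0.055,"y":-0.016,"z":0.006,"rz":3},{"x":-0.056,"y":-0.013,"z":0.006,"rz":3},{"x":-0.057,"y":-0.01,"z":0.006,"rz":3},{"x":-0.057,"y":-0.007,"z":0.006,"rz":3}]' && python3 pl.py .435,-.312,.15,-4
```

```text
validation failed for argument at $[0]...
```

```bash
python3 -m jog '[{"fingers":0.085,"x":-0.047,"y":-0.036,"z":0,"rx":0,"ry":0,"rz":5.7},{"fingers":0.085,"x":-0.05,"y":-0.031,"z":0,"rx":0,"ry":0,"rz":5.7},{"fingers":0.085,"x":-0.053,"y":-0.026,"z":0,"rx":0,"ry":0,"rz":5.7},{"fingers":0.085,"x":-0.055,"y":-0.021,"z":0,"rx":0,"ry":0,"rz":5.7},{"fingers":0.085,"x":-0.057,"y":-0.015,"z":0,"rx":0,"ry":0,"rz":5.7},{"fingers":0.085,"x":-0.058,"y":-0.009,"z":0,"rx":0,"ry":0,"rz":5.7},{"fingers":0.085,"x":-0.059,"y":-0.003,"z":0,"rx":0,"ry":0,"rz":5.7},{"fingers":0.085,"x":-0.059,"y":0.003,"z":0,"rx":0,"ry":0,"rz":5.7}]' && python3 pl.py .435,-.312,.15,-4
```

```text
clock: 2.1
tcp_pos: [0.5019, 0.1983, 0.2317]
orientation: [1.803, 2.572, 0.002]
contact_force: [1.2, 1.6, -0.6]
grip_width: 0.0847
gripper_force: 0.0
t 2.1 p [0.5019 0.1983 0.2317] yaw 19.9 tilt [0.0007 0.0007] w 0.0847 F [ 1.2  1.6 -0.6]
.435,-.312,.15,-4 n 9
{"x":-0.0508,"y":-0.0263,"z":0.009,"rx":0,"ry":-0,"rz":2.7}
{"x":-0.0519,"y":-0.0239,"z":0.009,"rx":0,"ry":-0,"rz":2.7}
{"x":-0.053,"y":-0.0214,"z":0.009,"rx":0,"ry":-0,"rz":2.6}
{"x":-0.0539,"y":-0.019,"z":0.009,"rx":0,"ry":-0,"rz":2.7}
{"x":-0.0548,"y":-0.0165,"z":0.0091,"rx":0,"ry":-0,"rz":2.6}
{"x":-0.0555,"y":-0.014,"z":0.009,"rx":0,"ry":-0,"rz":2.7}
{"x":-0.0561,"y":-0.0113,"z":0.0091,"rx":0,"ry":-0,"rz":2.6}
{"x":-0.0565,"y":-0.0088,"z":0.009,"rx":0,"ry":-0,"rz":2.7}
{"x":-0.0569,"y":-0.0061,"z":0.0091,"rx":0,"ry":-0,"rz":2.6}
```

```bash
sed -i 's/print(.{"x":%g,"y":%g,"z":%g,"rx":%g,"ry":%g,"rz":%g}.%/print("x %g y %g z %g r %g %g %g"%/; s/d=np.round(d,4)/d=np.round(d,3)/' pl.py
python3 -m jog '[{"fingers":0.085,"x":-0.051,"y":-0.026,"z":0.009,"rx":0,"ry":0,"rz":2.7},{"fingers":0.085,"x":-0.052,"y":-0.024,"z":0.009,"rx":0,"ry":0,"rz":2.7},{"fingers":0.085,"x":-0.053,"y":-0.021,"z":0.009,"rx":0,"ry":0,"rz":2.6},{"fingers":0.085,"x":-0.054,"y":-0.019,"z":0.009,"rx":0,"ry":0,"rz":2.7},{"fingers":0.085,"x":-0.055,"y":-0.017,"z":0.009,"rx":0,"ry":0,"rz":2.6},{"fingers":0.085,"x":-0.056,"y":-0.014,"z":0.009,"rx":0,"ry":0,"rz":2.7},{"fingers":0.085,"x":-0.056,"y":-0.011,"z":0.009,"rx":0,"ry":0,"rz":2.6},{"fingers":0.085,"x":-0.057,"y":-0.009,"z":0.009,"rx":0,"ry":0,"rz":2.7}]' && python3 -m jog '[{"fingers":0.085,"x":-0.057,"y":-0.006,"z":0.009,"rx":0,"ry":0,"rz":2.6},{"fingers":0.085,"x":0,"y":0,"z":0,"rx":0,"ry":0,"rz":0}]'
cat > wr.py <<'E'
from m import *
from h import *
def fortho(p,c,z,x0,x1,y0,y1,s=0.0005):
    xs=np.arange(x1,x0,-s);ys=np.arange(y1,y0,-s);Y,X=np.meshgrid(ys,xs)
    T=np.linalg.inv(c['extrinsics']);K=np.array(c['mtx'])
    Q=np.stack([X,Y,0*X+z],-1)@T[:3,:3].T+T[:3,3]
    rr=np.hypot(Q[...,0],Q[...,1]);t=np.arctan2(rr,Q[...,2])/np.maximum(rr,1e-9)
    return cv2.remap(p,(Q[...,0]*t*K[0,0]+K[0,2]).astype('f4'),(Q[...,1]*t*K[1,1]+K[1,2]).astype('f4'),cv2.INTER_LINEAR)
E
python3 - <<'E'
from wr import *
p,d,c=grab('wrist','w1.png');W=cloud(d,c,True)
print(np.round(c['extrinsics'],3).tolist())
print('long',rect(W,.38,.49,-.37,-.25,.046,.06))
print('half',rect(W,.38,.49,-.23,-.12,.046,.06))
print('sq',rect(W,.38,.49,-.38,-.25,.022,.034))
for t in['long_blank_c','square_blank_c','half_blank_c']:print(t,[(round(q['score'],2),np.round(q['xyz'],3).tolist()) for q in r.landmark_of(t,'wrist')][:2])
E
python3 pl.py
```

```text
clock: 3.1
tcp_pos: [0.4434, -0.2569, 0.1594]
orientation: [2.244, 2.197, 0.001]
contact_force: [1.0, 0.7, 0.4]
grip_width: 0.0852
gripper_force: 0.0
clock: 3.35
tcp_pos: [0.434, -0.3172, 0.1502]
orientation: [2.301, 2.136, -0.004]
contact_force: [0.4, 1.5, -0.4]
grip_width: 0.0846
gripper_force: 0.0
[[0.997, -0.068, -0.021, 0.44], [-0.071, -0.955, -0.29, -0.24], [-0.0, 0.29, -0.957, 0.293], [0.0, 0.0, 0.0, 1.0]]
long (2850, array([ 435.7, -307.8]), array([62.7, 28.2]), 86.1, np.float64(52.4))
half (2375, array([ 434.9, -171.9]), array([58.4, 30.7]), 30.6, np.float64(52.6))
sq (2298, array([ 433.9, -306.1]), array([66.1, 60.7]), 50.2, np.float64(28.4))
long_blank_c [(0.57, [0.437, -0.315, 0.042])]
square_blank_c [(0.8, [0.281, -0.33, 0.017])]
half_blank_c [(0.68, [0.431, -0.174, 0.04])]
t 3.55 p [ 0.4368 -0.3108  0.1503] yaw -3.7 tilt [0.0002 0.0009] w 0.0853 F [-0.4  0.1 -0.8]
```

View pics/w1.png

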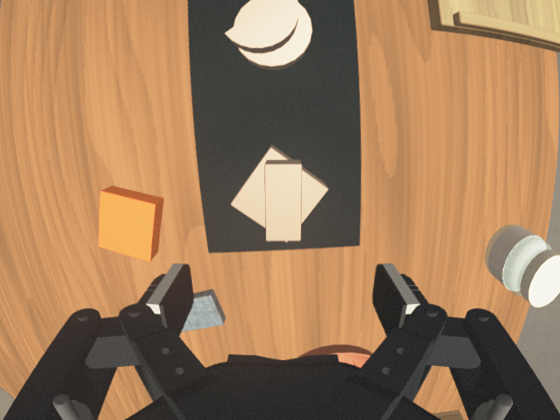

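The wrist picture shows the long blank at (283,200) on the turned square. The orange look-alike is off to the left at (130,222) and the half on the round at (268,30). The long blank is under the tool, so I go down and grip it.

```bash
python3 -m jog '[{"fingers":0.06,"x":0,"y":0,"z":0.05,"rx":0,"ry":0,"rz":0},{"fingers":0.06,"x":0,"y":-0.001,"z":0.05,"rx":0,"ry":0,"rz":0},{"fingers":0.06,"x":0,"y":0,"z":0.019,"rx":0,"ry":0,"rz":0},{"fingers":0.02,"x":0,"y":0,"z":0,"rx":0,"ry":0,"rz":0},{"fingers":0.02,"x":0,"y":0,"z":0,"rx":0,"ry":0,"rz":0},{"fingers":0.02,"x":0,"y":0,"z":0,"rx":0,"ry":0,"rz":0},{"fingers":0.02,"x":0,"y":0,"z":0,"rx":0,"ry":0,"rz":0},{"fingers":0.02,"x":0,"y":0,"z":0,"rx":0,"ry":0,"rz":0}]' 40;python3 pl.py
```

```text
clock: 4.55
tcp_pos: [0.4364, -0.3126, 0.0329]
orientation: [2.292, 2.145, 0.002]
contact_force: [-0.5, 0.9, 8.2]
grip_width: 0.0272
gripper_force: 40.8
t 4.55 p [ 0.4364 -0.3126  0.0329] yaw -3.8 tilt [ 0.0027 -0.0008] w 0.0272 F [-0.5  0.9  8.2]
```

```bash
python3 -m jog '[{"fingers":0.02,"x":0,"y":0,"z":-0.02,"rx":0,"ry":0,"rz":0},{"fingers":0.02,"x":0,"y":0,"z":-0.05,"rx":0,"ry":0,"rz":0},{"fingers":0.02,"x":0,"y":0,"z":-0.05,"rx":0,"ry":0,"rz":0}]' 40;python3 pl.py .64,-.086,.13,84
```

```text
clock: 4.92
tcp_pos: [0.4349, -0.312, 0.1529]
orientation: [-2.294, -2.146, 0.0]
contact_force: [2.0, 0.4, -1.9]
grip_width: 0.0271
gripper_force: 39.7
t 4.92 p [ 0.4349 -0.312   0.1529] yaw -3.8 tilt [-0.0002  0.0001] w 0.0271 F [ 2.   0.4 -1.9]
.64,-.086,.13,84 n 9
x 0.027 y 0.021 z 0.003 r -0 -0 -9.8
x 0.023 y 0.025 z 0.002 r -0 -0 -9.7
x 0.018 y 0.029 z 0.003 r -0 -0 -9.8
x 0.013 y 0.031 z 0.002 r -0 -0 -9.7
x 0.007 y 0.033 z 0.003 r -0 -0 -9.8
x 0.001 y 0.034 z 0.002 r -0 -0 -9.7
x -0.004 y 0.034 z 0.003 r 0 -0 -9.8
x -0.01 y 0.032 z 0.002 r 0 -0 -9.7
x -0.015 y 0.03 z 0.003 r 0 -0 -9.8
```

```bash
python3 -m jog '[{"fingers":0.02,"x":0.027,"y":0.021,"z":0.003,"rx":0,"ry":0,"rz":-9.8},{"fingers":0.02,"x":0.023,"y":0.025,"z":0.002,"rx":0,"ry":0,"rz":-9.8},{"fingers":0.02,"x":0.018,"y":0.029,"z":0.003,"rx":0,"ry":0,"rz":-9.8},{"fingers":0.02,"x":0.013,"y":0.031,"z":0.002,"rx":0,"ry":0,"rz":-9.8},{"fingers":0.02,"x":0.007,"y":0.033,"z":0.003,"rx":0,"ry":0,"rz":-9.8},{"fingers":0.02,"x":0.001,"y":0.034,"z":0.002,"rx":0,"ry":0,"rz":-9.7},{"fingers":0.02,"x":-0.004,"y":0.034,"z":0.003,"rx":0,"ry":0,"rz":-9.7},{"fingers":0.02,"x":-0.01,"y":0.032,"z":0.002,"rx":0,"ry":0,"rz":-9.7}]' && python3 -m jog '[{"fingers":0.02,"x":-0.015,"y":0.03,"z":0.003,"rx":0,"ry":0,"rz":-9.7},{"fingers":0.02,"x":0,"y":0,"z":0,"rx":0,"ry":0,"rz":0},{"fingers":0.02,"x":0,"y":0,"z":0,"rx":0,"ry":0,"rz":0}]' >/dev/null; python3 pl.py
python3 - <<'E'
from wr import *
p,d,c=grab('wrist','w2.png')
a=fortho(p,c,.029,.57,.72,-.16,.24);
cv2.imwrite('pics/w2o.png',np.vstack([a,np.hstack([cv2.resize(p,(400,300)),np.zeros((300,400,3),'u1')])])[:,:,::-1])
W=cloud(d,c,True)
print('blk',rect(W,.58,.70,-.15,-.03,.138,.16));
E
```

```text
clock: 5.92
tcp_pos: [0.6179, -0.1101, 0.1318]
orientation: [0.42, 3.113, -0.0]
contact_force: [-0.4, -0.1, -1.7]
grip_width: 0.0272
gripper_force: 39.7
t 6.3 p [ 0.6394 -0.0869  0.1285] yaw 83.9 tilt [-0.0004 -0.0008] w 0.027 F [ 0.  -0.1 -1.4]
blk (9611, array([638.5, -86.4]), array([54.7, 62.8]), 83.6, np.float64(148.0))
```

View pics/w2o.png

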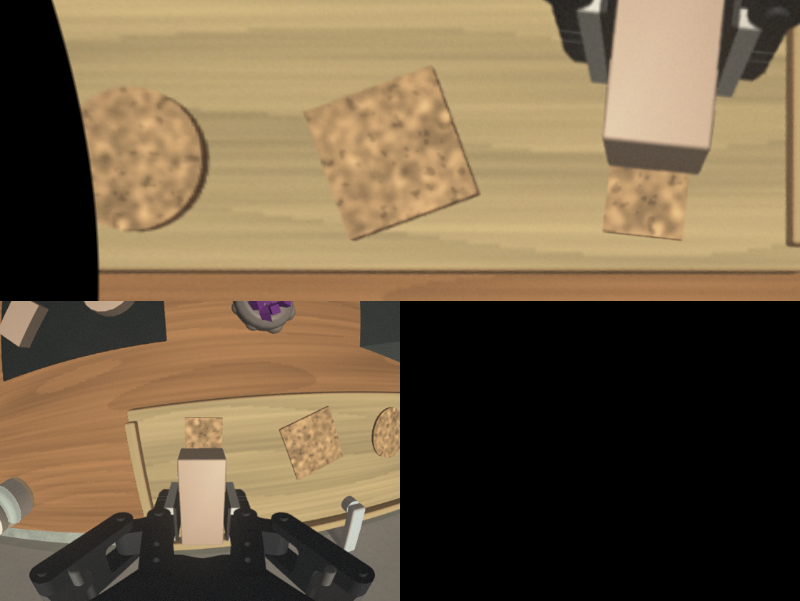

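The wrist ortho shows the square pad centred at pixel (392,154), i.e. (0.643, 0.043), turned 20.3°. The long pad's near end is at (642,236), which puts its centre at about (0.639, -0.086) at -5.8°. The blank hangs right over it, so I set it down.

```bash
python3 -m jog '[{"fingers":0.02,"x":0,"y":0.001,"z":0.05,"rx":0,"ry":0,"rz":0},{"fingers":0.02,"x":0,"y":0,"z":0.034,"rx":0,"ry":0,"rz":0},{"fingers":0.02,"x":0,"y":0,"z":0.005,"rx":0,"ry":0,"rz":0},{"fingers":0.02,"x":0,"y":0,"z":0.004,"rx":0,"ry":0,"rz":0},{"fingers":0.02,"x":0,"y":0,"z":0.001,"rx":0,"ry":0,"rz":0},{"fingers":0.02,"x":0,"y":0,"z":0,"rx":0,"ry":0,"rz":0}]' >/dev/null; python3 pl.py; python3 -m jog '[{"fingers":0.05,"x":0,"y":0,"z":0,"rx":0,"ry":0,"rz":0},{"fingers":0.05,"x":0,"y":0,"z":0,"rx":0,"ry":0,"rz":0},{"fingers":0.05,"x":0,"y":0,"z":-0.02,"rx":0,"ry":0,"rz":0},{"fingers":0.06,"x":0,"y":0,"z":-0.05,"rx":0,"ry":0,"rz":0},{"fingers":0.085,"x":0,"y":0,"z":-0.05,"rx":0,"ry":0,"rz":0}]'; python3 pl.py .433,-.311,.14,50 .433,-.311,.14,-40
```

```text
t 7.1 p [ 0.6408 -0.0852  0.0355] yaw 84.0 tilt [ 0.0019 -0.0001] w 0.0273 F [ 0.1 -0.7 -0.8]
clock: 7.72
tcp_pos: [0.64, -0.0851, 0.1569]
orientation: [0.164, 3.137, -0.0]
contact_force: [0.2, 0.1, -0.8]
grip_width: 0.0761
gripper_force: 0.0
t 7.72 p [ 0.64   -0.0851  0.1569] yaw 84.0 tilt [ 0.0006 -0.0001] w 0.0761 F [ 0.2  0.1 -0.8]
.433,-.311,.14,50 n 6
x 0.03 y -0.041 z 0.003 r 0 0 5.7
x 0.026 y -0.044 z 0.003 r 0 0 5.7
x 0.022 y -0.046 z 0.003 r 0 0 5.7
x 0.017 y -0.048 z 0.003 r 0 0 5.6
x 0.012 y -0.05 z 0.002 r 0 0 5.7
x 0.008 y -0.051 z 0.003 r 0 0 5.6
.433,-.311,.14,-40 n 9
x -0 y 0 z -0 r 0 0 10
x -0 y 0 z -0 r 0 0 10
x -0 y 0 z -0 r 0 0 10
x -0 y 0 z -0 r 0 -0 10
x -0 y 0 z -0 r 0 -0 10
x 0 y 0 z -0 r 0 -0 10
x 0 y 0 z -0 r 0 -0 10
x 0 y 0 z -0 r 0 -0 10
x 0 y 0 z -0 r 0 -0 10
```

```bash
python3 - <<'E'
from wr import *
p,d,c=grab('wrist')
W=cloud(d,c,True); print('long placed',rect(W,.58,.70,-.15,-.03,.047,.06)); W0=W
for n in('scene','side'):
    p,d,c=grab(n);W=cloud(d,c);print(n,rect(W,.58,.70,-.15,-.03,.047,.06), 'sq',rect(W,.37,.50,-.38,-.25,.02,.034))
E
python3 -m jog '[{"fingers":0.085,"x":0.03,"y":-0.041,"z":0.003,"rx":0,"ry":0,"rz":5.7},{"fingers":0.085,"x":0.026,"y":-0.044,"z":0.003,"rx":0,"ry":0,"rz":5.7},{"fingers":0.085,"x":0.022,"y":-0.046,"z":0.003,"rx":0,"ry":0,"rz":5.7},{"fingers":0.085,"x":0.017,"y":-0.048,"z":0.003,"rx":0,"ry":0,"rz":5.7},{"fingers":0.085,"x":0.012,"y":-0.05,"z":0.003,"rx":0,"ry":0,"rz":5.7},{"fingers":0.085,"x":0.008,"y":-0.051,"z":0.003,"rx":0,"ry":0,"rz":5.7},{"fingers":0.085,"x":0,"y":0,"z":0,"rx":0,"ry":0,"rz":0},{"fingers":0.085,"x":0,"y":0,"z":0,"rx":0,"ry":0,"rz":0}]' >/dev/null;python3 - <<'E'
from wr import *
p,d,c=grab('wrist','w3.png');W=cloud(d,c,True);print('sq',rect(W,.37,.50,-.38,-.25,.022,.034),'half',rect(W,.38,.49,-.23,-.12,.046,.06))
for n in('scene','side'):
    p,d,c=grab(n);W=cloud(d,c);print(n,'long',rect(W,.58,.70,-.15,-.03,.047,.06))
E
python3 pl.py
```

```text
long placed (208, array([645. , -84.9]), array([28.1, 61.6]), 85.3, np.float64(59.2))
scene (211, array([641.6, -84.9]), array([31.4, 64.3]), 88.0, np.float64(52.7)) sq (448, array([ 431.9, -310.4]), array([59.7, 64.9]), 50.0, np.float64(27.9))
side (310, array([639.4, -86. ]), array([32.4, 62.2]), 86.7, np.float64(52.2)) sq (1157, array([ 431.1, -313.9]), array([62.7, 60.8]), 49.2, np.float64(27.6))
sq (5373, array([ 431.7, -310.7]), array([60.3, 60.3]), 50.0, np.float64(28.5)) half (2393, array([ 435.3, -174. ]), array([60.5, 30.1]), 31.2, np.float64(52.4))
scene long (208, array([641.4, -84.1]), array([31.9, 63.9]), 86.7, np.float64(53.1))
side long (319, array([639.2, -87.4]), array([31.8, 61.6]), 85.0, np.float64(52.2))
t 9.03 p [ 0.4333 -0.3096  0.1362] yaw 50.0 tilt [0.0002 0.0005] w 0.0849 F [0.1 0.6 0.4]
```

```bash
python3 -m jog '[{"fingers":0.085,"x":0,"y":-0.002,"z":0.05,"rx":0,"ry":0,"rz":0},{"fingers":0.085,"x":0,"y":-0.0005,"z":0.05,"rx":0,"ry":0,"rz":0},{"fingers":0.085,"x":0,"y":0,"z":0.02,"rx":0,"ry":0,"rz":0},{"fingers":0.085,"x":0,"y":0,"z":0.008,"rx":0,"ry":0,"rz":0},{"fingers":0.05,"x":0,"y":0,"z":0,"rx":0,"ry":0,"rz":0},{"fingers":0.05,"x":0,"y":0,"z":0,"rx":0,"ry":0,"rz":0},{"fingers":0.05,"x":0,"y":0,"z":0,"rx":0,"ry":0,"rz":0},{"fingers":0.05,"x":0,"y":0,"z":0,"rx":0,"ry":0,"rz":0}]' 50;python3 pl.py
```

```text
clock: 10.02
tcp_pos: [0.4315, -0.313, 0.0094]
orientation: [1.078, 2.949, 0.0]
contact_force: [-0.1, 1.2, 7.2]
grip_width: 0.0586
gripper_force: 55.4
t 10.03 p [ 0.4315 -0.313   0.0094] yaw 49.8 tilt [ 0.0019 -0.0006] w 0.0586 F [-0.1  1.2  7.2]
```

```bash
python3 -m jog '[{"fingers":0.05,"x":0,"y":0,"z":-0.01,"rx":0,"ry":0,"rz":0},{"fingers":0.05,"x":0,"y":0,"z":-0.05,"rx":0,"ry":0,"rz":0},{"fingers":0.05,"x":0,"y":0,"z":-0.05,"rx":0,"ry":0,"rz":0},{"fingers":0.05,"x":0,"y":0,"z":-0.02,"rx":0,"ry":0,"rz":0}]' >/dev/null;python3 pl.py .643,.043,.12,110.3
```

```text
t 10.53 p [ 0.4315 -0.3136  0.1415] yaw 49.8 tilt [ 0.0038 -0.0018] w 0.0587 F [ 0.9  1.2 -2.8]
.643,.043,.12,110.3 n 7
x 0.01 y 0.058 z 0.003 r -0 0 -8.6
x 0.001 y 0.059 z 0.003 r -0 0 -8.7
x -0.008 y 0.059 z 0.003 r -0 0 -8.6
x -0.017 y 0.057 z 0.003 r -0 0.1 -8.7
x -0.025 y 0.054 z 0.003 r -0 0 -8.6
x -0.033 y 0.049 z 0.003 r -0.1 0 -8.7
x -0.04 y 0.044 z 0.004 r -0 0.1 -8.6
```

```bash
python3 -m jog '[{"fingers":0.05,"x":0.01,"y":0.058,"z":0.003,"rx":0,"ry":0,"rz":-8.6},{"fingers":0.05,"x":0.001,"y":0.059,"z":0.003,"rx":0,"ry":0,"rz":-8.7},{"fingers":0.05,"x":-0.008,"y":0.059,"z":0.003,"rx":0,"ry":0,"rz":-8.6},{"fingers":0.05,"x":-0.017,"y":0.057,"z":0.003,"rx":0,"ry":0,"rz":-8.7},{"fingers":0.05,"x":-0.025,"y":0.054,"z":0.003,"rx":0,"ry":0,"rz":-8.6},{"fingers":0.05,"x":-0.033,"y":0.049,"z":0.003,"rx":0,"ry":0,"rz":-8.7},{"fingers":0.05,"x":-0.04,"y":0.044,"z":0.003,"rx":0,"ry":0,"rz":-8.6},{"fingers":0.05,"x":0,"y":0,"z":0,"rx":0,"ry":0,"rz":0}]' >/dev/null; python3 -m jog '[{"fingers":0.05,"x":0,"y":0,"z":0,"rx":0,"ry":0,"rz":0},{"fingers":0.05,"x":0,"y":0,"z":0,"rx":0,"ry":0,"rz":0}]'
python3 - <<'E'
from wr import *
p,d,c=grab('wrist')
a=fortho(p,c,.029,.57,.72,-.16,.24)
cv2.imwrite('pics/w4o.png',np.vstack([a,np.hstack([cv2.resize(p,(400,300)),np.zeros((300,400,3),'u1')])])[:,:,::-1])
W=cloud(d,c,True)
print('blk',rect(W,.58,.70,-.03,.12,.132,.15),'long',rect(W,.58,.70,-.15,-.03,.047,.06));
E
python3 pl.py .643,.043,.036,110.3
```

```text
clock: 11.78
tcp_pos: [0.6414, 0.0421, 0.1174]
orientation: [0.549, -3.092, 0.002]
contact_force: [0.3, -0.6, -2.0]
grip_width: 0.0584
gripper_force: 56.1
blk (17512, array([640.8,  42.8]), array([61. , 86.5]), 20.3, np.float64(136.5)) long (3121, array([640. , -84.1]), array([29.9, 62.3]), 84.7, np.float64(53.4))
t 11.82 p [0.6415 0.0423 0.1175] yaw 110.2 tilt [-0.0004 -0.001 ] w 0.0586 F [ 0.3 -0.9 -2.6]
.643,.043,.036,110.3 n 2
x -0.001 y 0 z 0.041 r -0 -0 -0.1
x -0.001 y 0 z 0.04 r -0 -0 -0
```

View pics/w4o.png

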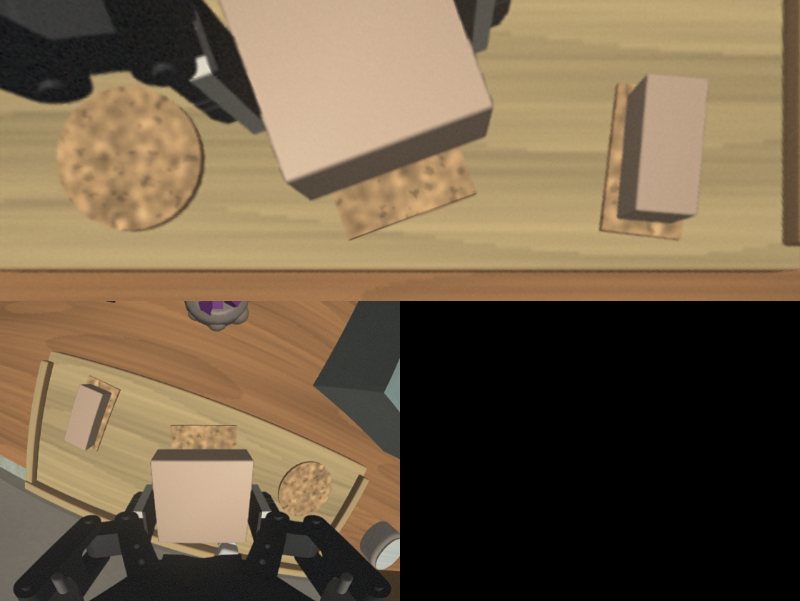

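The square blank hangs matched to its pad. The round pad is centred at pixel (130,159), i.e. (0.641, 0.175), and the long blank lies within its pad. I set the square down.

```bash
python3 -m jog '[{"fingers":0.05,"x":-0.001,"y":0,"z":0.04,"rx":0,"ry":0,"rz":0},{"fingers":0.05,"x":-0.001,"y":0,"z":0.03,"rx":0,"ry":0,"rz":0},{"fingers":0.05,"x":0,"y":0,"z":0.009,"rx":0,"ry":0,"rz":0},{"fingers":0.05,"x":0,"y":0,"z":0.004,"rx":0,"ry":0,"rz":0},{"fingers":0.05,"x":0,"y":0,"z":0,"rx":0,"ry":0,"rz":0},{"fingers":0.05,"x":0,"y":0,"z":0,"rx":0,"ry":0,"rz":0}]' >/dev/null; python3 pl.py; python3 -m jog '[{"fingers":0.075,"x":0,"y":0,"z":0,"rx":0,"ry":0,"rz":0},{"fingers":0.075,"x":0,"y":0,"z":0,"rx":0,"ry":0,"rz":0},{"fingers":0.075,"x":0,"y":0,"z":-0.02,"rx":0,"ry":0,"rz":0},{"fingers":0.075,"x":0,"y":0,"z":-0.05,"rx":0,"ry":0,"rz":0},{"fingers":0.085,"x":0,"y":0,"z":-0.05,"rx":0,"ry":0,"rz":0}]' >/dev/null; python3 pl.py .435,-.175,.14,121
```

```text
t 12.57 p [0.6448 0.045  0.0355] yaw 110.3 tilt [0.0019 0.0003] w 0.0584 F [ 0.5  0.5 -2.3]
t 13.2 p [0.644  0.0449 0.157 ] yaw 110.3 tilt [0.0007 0.0001] w 0.0844 F [1.1 0.6 0.7]
.435,-.175,.14,121 n 6
x 0.045 y -0.022 z 0.003 r -0 0 -1.8
x 0.046 y -0.021 z 0.003 r -0 0 -1.8
x 0.047 y -0.019 z 0.003 r -0 0 -1.8
x 0.047 y -0.018 z 0.003 r -0 0 -1.8
x 0.048 y -0.017 z 0.002 r -0 0 -1.7
x 0.049 y -0.015 z 0.003 r -0 0 -1.8
```

```bash
python3 -m jog '[{"fingers":0.085,"x":0.045,"y":-0.022,"z":0.003,"rx":0,"ry":0,"rz":-1.8},{"fingers":0.085,"x":0.046,"y":-0.021,"z":0.003,"rx":0,"ry":0,"rz":-1.8},{"fingers":0.085,"x":0.047,"y":-0.019,"z":0.003,"rx":0,"ry":0,"rz":-1.8},{"fingers":0.07,"x":0.047,"y":-0.018,"z":0.003,"rx":0,"ry":0,"rz":-1.8},{"fingers":0.06,"x":0.048,"y":-0.017,"z":0.003,"rx":0,"ry":0,"rz":-1.8},{"fingers":0.06,"x":0.049,"y":-0.015,"z":0.003,"rx":0,"ry":0,"rz":-1.8},{"fingers":0.06,"x":0,"y":0,"z":0,"rx":0,"ry":0,"rz":0},{"fingers":0.06,"x":0,"y":0,"z":0,"rx":0,"ry":0,"rz":0}]' >/dev/null
python3 - <<'E'
from wr import *
for n in('wrist','scene','side'):
    p,d,c=grab(n);W=cloud(d,c,n=='wrist');print(n,'half',rect(W,.38,.49,-.23,-.12,.046,.06),'sq',rect(W,.58,.70,-.015,.10,.047,.06),'long',rect(W,.58,.70,-.15,-.03,.047,.06))
E
python3 pl.py .435,-.1755,.0325,121
```

```text
wrist half (2503, array([ 435.1, -174.2]), array([59.4, 29.9]), 31.0, np.float64(52.3)) sq (0, array([0., 0.]), array([0., 0.]), 0.0, np.float64(nan)) long (0, array([0., 0.]), array([0., 0.]), 0.0, np.float64(nan))
scene half (157, array([ 436.7, -173.9]), array([57.6, 32.7]), 29.9, np.float64(51.5)) sq (340, array([645.6,  44.3]), array([59.7, 65.1]), 20.3, np.float64(53.6)) long (206, array([641.8, -85.1]), array([31.7, 61.9]), 84.4, np.float64(52.9))
side half (325, array([ 433.6, -177.4]), array([59.2, 31.7]), 29.9, np.float64(51.4)) sq (429, array([642.6,  42.8]), array([62.9, 63.9]), 20.0, np.float64(52.3)) long (309, array([639.2, -85.7]), array([34.2, 62.4]), 87.0, np.float64(52.3))
t 14.35 p [ 0.4361 -0.1744  0.1368] yaw 121.2 tilt [0.0013 0.0001] w 0.0602 F [-0.  -0.2  0.4]
.435,-.1755,.0325,121 n 2
x 0.001 y -0 z 0.052 r -0 0 0.1
x 0.001 y -0 z 0.052 r -0 0.1 0.1
  return _methods._mean(a, axis=axis, dtype=dtype,
  ret = ret.dtype.type(ret / rcount)
```

```bash
python3 -m jog '[{"fingers":0.06,"x":0.001,"y":0,"z":0.05,"rx":0,"ry":0,"rz":0},{"fingers":0.06,"x":0.001,"y":0,"z":0.04,"rx":0,"ry":0,"rz":0},{"fingers":0.06,"x":0,"y":0,"z":0.014,"rx":0,"ry":0,"rz":0},{"fingers":0.02,"x":0,"y":0,"z":0,"rx":0,"ry":0,"rz":0},{"fingers":0.02,"x":0,"y":0,"z":0,"rx":0,"ry":0,"rz":0},{"fingers":0.02,"x":0,"y":0,"z":0,"rx":0,"ry":0,"rz":0},{"fingers":0.02,"x":0,"y":0,"z":0,"rx":0,"ry":0,"rz":0},{"fingers":0.02,"x":0,"y":0,"z":0,"rx":0,"ry":0,"rz":0}]' 40;python3 -m jog '[{"fingers":0.02,"x":0,"y":0,"z":-0.02,"rx":0,"ry":0,"rz":0},{"fingers":0.02,"x":0,"y":0,"z":-0.05,"rx":0,"ry":0,"rz":0},{"fingers":0.02,"x":0,"y":0,"z":0,"rx":0,"ry":0,"rz":0}]'; python3 pl.py .432,-.305,.1,121 .432,-.305,.012,121
```

```text
clock: 15.35
tcp_pos: [0.4341, -0.1767, 0.0334]
orientation: [-0.842, 3.025, -0.002]
contact_force: [-0.8, 1.0, 6.8]
grip_width: 0.0287
gripper_force: 40.4
clock: 15.72
tcp_pos: [0.4356, -0.1774, 0.1056]
orientation: [-0.84, 3.02, -0.006]
contact_force: [0.3, -0.0, -1.5]
grip_width: 0.0286
gripper_force: 39.9
t 15.72 p [ 0.4356 -0.1774  0.1056] yaw 121.1 tilt [ 0.0072 -0.0018] w 0.0286 F [ 0.3 -0.  -1.5]
.432,-.305,.1,121 n 3
x 0.023 y -0.036 z 0.002 r -0.1 0.1 0
x 0.023 y -0.036 z 0.002 r -0.1 0.1 0
x 0.023 y -0.035 z 0.002 r -0.1 0.1 0.1
.432,-.305,.012,121 n 2
x 0 y -0 z 0.044 r 0 -0 -0
x 0 y -0 z 0.044 r 0 -0 -0
```

Gripped. The order asked puts scrapping last, so I lay the half on the mat for the moment.

```bash
python3 -m jog '[{"fingers":0.02,"x":0.023,"y":-0.036,"z":0.002,"rx":0,"ry":0,"rz":0},{"fingers":0.02,"x":0.023,"y":-0.036,"z":0.002,"rx":0,"ry":0,"rz":0},{"fingers":0.02,"x":0.023,"y":-0.036,"z":0.002,"rx":0,"ry":0,"rz":0},{"fingers":0.02,"x":0,"y":0,"z":0.04,"rx":0,"ry":0,"rz":0},{"fingers":0.02,"x":0,"y":0,"z":0.035,"rx":0,"ry":0,"rz":0},{"fingers":0.02,"x":0,"y":0,"z":0.008,"rx":0,"ry":0,"rz":0},{"fingers":0.02,"x":0,"y":0,"z":0.005,"rx":0,"ry":0,"rz":0},{"fingers":0.02,"x":0,"y":0,"z":0,"rx":0,"ry":0,"rz":0}]'; python3 -m jog '[{"fingers":0.05,"x":0,"y":0,"z":0,"rx":0,"ry":0,"rz":0},{"fingers":0.05,"x":0,"y":0,"z":0,"rx":0,"ry":0,"rz":0},{"fingers":0.06,"x":0,"y":0,"z":-0.03,"rx":0,"ry":0,"rz":0},{"fingers":0.085,"x":0,"y":0,"z":-0.06,"rx":0,"ry":0,"rz":0},{"fingers":0.085,"x":-0.023,"y":0.036,"z":-0.02,"rx":0,"ry":0,"rz":0},{"fingers":0.085,"x":-0.023,"y":0.036,"z":0,"rx":0,"ry":0,"rz":0},{"fingers":0.085,"x":-0.023,"y":0.036,"z":0,"rx":0,"ry":0,"rz":0},{"fingers":0.085,"x":0,"y":0,"z":0,"rx":0,"ry":0,"rz":0}]'
python3 - <<'E'
from wr import *
for n in('wrist','scene','side'):
    p,d,c=grab(n,'w5.png' if n=='wrist' else None);W=cloud(d,c,n=='wrist');print(n,'round',rect(W,.38,.50,-.23,-.12,.022,.034),'half',rect(W,.37,.50,-.38,-.25,.022,.034))
E
python3 pl.py
```

```text
clock: 16.73
tcp_pos: [0.4305, -0.3049, 0.0096]
orientation: [-0.842, 3.025, -0.002]
contact_force: [0.4, -0.5, -0.5]
grip_width: 0.0287
gripper_force: 39.9
clock: 17.73
tcp_pos: [0.4334, -0.1732, 0.1186]
orientation: [-0.851, 3.023, 0.002]
contact_force: [0.5, -0.1, 0.1]
grip_width: 0.0852
gripper_force: 0.0
wrist round (5260, array([ 436.3, -173.6]), array([63.1, 62.9]), 74.1, np.float64(28.5)) half (2344, array([ 431. , -305.2]), array([60.2, 31. ]), 30.6, np.float64(28.5))
scene round (327, array([ 437.9, -171.4]), array([62.7, 66.8]), 34.6, np.float64(28.1)) half (201, array([ 432.4, -301.5]), array([60.5, 34.8]), 33.4, np.float64(27.6))
side round (652, array([ 436.7, -173.7]), array([65.9, 61.8]), 89.2, np.float64(27.6)) half (459, array([ 430.8, -305.4]), array([59.6, 31.3]), 30.5, np.float64(27.6))
t 17.88 p [ 0.4332 -0.1773  0.1185] yaw 121.1 tilt [ 0.0005 -0.0006] w 0.085 F [ 1.1 -0.3  0.3]
```

View pics/w5.png

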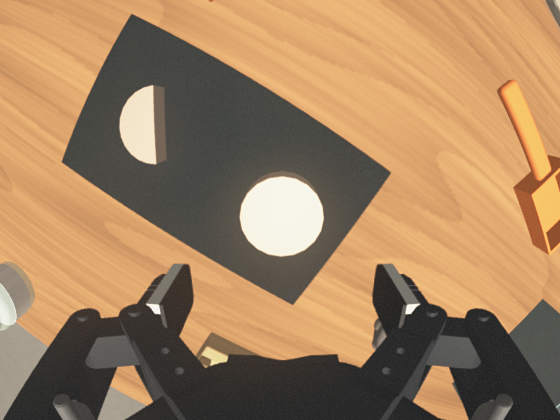

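The half lies alone at pixel (142,125) and the round blank is free at (282,216). I grip the round one.

```bash
python3 -m jog '[{"fingers":0.085,"x":-0.0045,"y":0.001,"z":0.05,"rx":0,"ry":0,"rz":0},{"fingers":0.085,"x":0,"y":0,"z":0.04,"rx":0,"ry":0,"rz":0},{"fingers":0.085,"x":0,"y":0,"z":0.012,"rx":0,"ry":0,"rz":0},{"fingers":0.085,"x":0,"y":0,"z":0.008,"rx":0,"ry":0,"rz":0},{"fingers":0.05,"x":0,"y":0,"z":0,"rx":0,"ry":0,"rz":0},{"fingers":0.05,"x":0,"y":0,"z":0,"rx":0,"ry":0,"rz":0},{"fingers":0.05,"x":0,"y":0,"z":0,"rx":0,"ry":0,"rz":0},{"fingers":0.05,"x":0,"y":0,"z":0,"rx":0,"ry":0,"rz":0}]' 50;python3 -m jog '[{"fingers":0.05,"x":0,"y":0,"z":-0.01,"rx":0,"ry":0,"rz":0},{"fingers":0.05,"x":0,"y":0,"z":-0.05,"rx":0,"ry":0,"rz":0},{"fingers":0.05,"x":0,"y":0,"z":-0.05,"rx":0,"ry":0,"rz":0},{"fingers":0.05,"x":0,"y":0,"z":-0.03,"rx":0,"ry":0,"rz":0}]' >/dev/null;python3 pl.py .641,.175,.12,100
```

```text
clock: 18.88
tcp_pos: [0.437, -0.1737, 0.0096]
orientation: [-0.842, 3.025, -0.002]
contact_force: [-2.6, 0.2, 7.1]
grip_width: 0.0625
gripper_force: 54.2
t 19.38 p [ 0.4373 -0.1735  0.1515] yaw 121.1 tilt [ 0.0038 -0.0008] w 0.0621 F [ 0.7  0.6 -2. ]
.641,.175,.12,100 n 7
x -0.051 y 0.028 z 0.005 r -0 0 3
x -0.049 y 0.03 z 0.005 r -0 0 3
x -0.047 y 0.033 z 0.004 r -0 0 3
x -0.046 y 0.035 z 0.005 r -0 0 3
x -0.044 y 0.037 z 0.004 r -0 0.1 3
x -0.042 y 0.04 z 0.004 r -0.1 0.1 3.1
x -0.039 y 0.042 z 0.005 r -0 0 3
```

```bash
python3 -m jog '[{"fingers":0.05,"x":-0.051,"y":0.028,"z":0.004,"rx":0,"ry":0,"rz":3},{"fingers":0.05,"x":-0.049,"y":0.03,"z":0.004,"rx":0,"ry":0,"rz":3},{"fingers":0.05,"x":-0.047,"y":0.033,"z":0.004,"rx":0,"ry":0,"rz":3},{"fingers":0.05,"x":-0.046,"y":0.035,"z":0.004,"rx":0,"ry":0,"rz":3},{"fingers":0.05,"x":-0.044,"y":0.037,"z":0.004,"rx":0,"ry":0,"rz":3},{"fingers":0.05,"x":-0.042,"y":0.04,"z":0.004,"rx":0,"ry":0,"rz":3},{"fingers":0.05,"x":-0.039,"y":0.042,"z":0.004,"rx":0,"ry":0,"rz":3},{"fingers":0.05,"x":0,"y":0,"z":0,"rx":0,"ry":0,"rz":0}]' >/dev/null; python3 -m jog '[{"fingers":0.05,"x":0,"y":0,"z":0,"rx":0,"ry":0,"rz":0},{"fingers":0.05,"x":0,"y":0,"z":0,"rx":0,"ry":0,"rz":0}]'
python3 - <<'E'
from wr import *
p,d,c=grab('wrist')
a=fortho(p,c,.029,.57,.72,-.16,.24)
cv2.imwrite('pics/w6o.png',np.vstack([a,np.hstack([cv2.resize(p,(400,300)),np.zeros((300,400,3),'u1')])])[:,:,::-1])
W=cloud(d,c,True)
print('sq',rect(W,.58,.70,-.015,.1,.047,.06),'blk',rect(W,.57,.71,.09,.25,.134,.16));
E
python3 pl.py .642,.175,.0355,100
```

```text
clock: 20.62
tcp_pos: [0.6396, 0.1733, 0.1207]
orientation: [0.274, -3.13, 0.001]
contact_force: [0.7, 0.2, -0.9]
grip_width: 0.0617
gripper_force: 56.0
sq (5458, array([643.9,  45.8]), array([60.4, 61.9]), 20.3, np.float64(53.4)) blk (16555, array([636.7, 177. ]), array([64.6, 72.1]), 46.7, np.float64(139.5))
t 20.68 p [0.6396 0.1734 0.1207] yaw 100.0 tilt [ 0.     -0.0007] w 0.0618 F [ 0.   0.2 -1.6]
.642,.175,.0355,100 n 2
x -0.001 y 0.001 z 0.043 r -0 -0 -0
x -0.002 y 0 z 0.042 r -0 -0 -0
```

View pics/w6o.png

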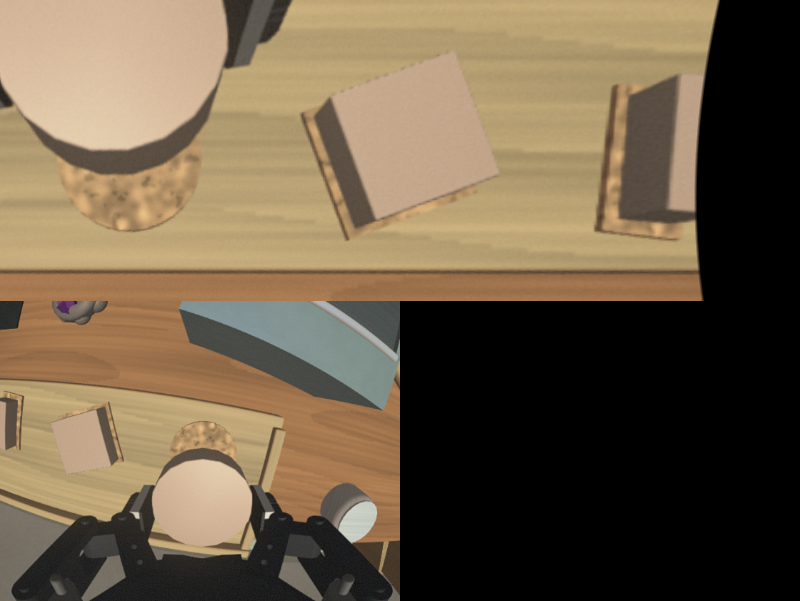

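The round blank hangs over its pad (pixel (130,159)). The square sits flat inside its pad with an even margin at the near and left sides. I set the round one down.

```bash
python3 -m jog '[{"fingers":0.05,"x":-0.001,"y":0.001,"z":0.04,"rx":0,"ry":0,"rz":0},{"fingers":0.05,"x":0,"y":0,"z":0.035,"rx":0,"ry":0,"rz":0},{"fingers":0.05,"x":0,"y":0,"z":0.008,"rx":0,"ry":0,"rz":0},{"fingers":0.05,"x":0,"y":0,"z":0.004,"rx":0,"ry":0,"rz":0},{"fingers":0.05,"x":0,"y":0,"z":0,"rx":0,"ry":0,"rz":0},{"fingers":0.05,"x":0,"y":0,"z":0,"rx":0,"ry":0,"rz":0}]' >/dev/null; python3 pl.py; python3 -m jog '[{"fingers":0.078,"x":0,"y":0,"z":0,"rx":0,"ry":0,"rz":0},{"fingers":0.078,"x":0,"y":0,"z":0,"rx":0,"ry":0,"rz":0},{"fingers":0.078,"x":0,"y":0,"z":-0.02,"rx":0,"ry":0,"rz":0},{"fingers":0.078,"x":0,"y":0,"z":-0.05,"rx":0,"ry":0,"rz":0},{"fingers":0.06,"x":0,"y":0,"z":-0.06,"rx":0,"ry":0,"rz":0},{"fingers":0.06,"x":0,"y":0,"z":-0.03,"rx":0,"ry":0,"rz":0}]' >/dev/null; python3 pl.py .431,-.305,.11,121
```

```text
t 21.43 p [0.6418 0.1767 0.0347] yaw 100.1 tilt [0.0026 0.0009] w 0.062 F [ 0.3 -0.4  2.3]
t 22.18 p [0.6425 0.1769 0.199 ] yaw 100.1 tilt [0.0062 0.0023] w 0.06 F [ 1.2 -0.1 -0.4]
.431,-.305,.11,121 n 9
x 0.033 y -0.049 z 0.01 r -0 0 -2.3
x 0.034 y -0.047 z 0.01 r -0 0 -2.3
x 0.036 y -0.046 z 0.01 r -0 0.1 -2.3
x 0.038 y -0.044 z 0.009 r -0 0 -2.3
x 0.04 y -0.043 z 0.01 r -0 0.1 -2.3
x 0.042 y -0.041 z 0.01 r -0 0 -2.4
x 0.043 y -0.039 z 0.009 r -0 0.1 -2.3
x 0.045 y -0.038 z 0.01 r -0 0 -2.4
x 0.046 y -0.036 z 0.009 r -0 0.1 -2.3
```

```bash
python3 -m jog '[{"fingers":0.06,"x":0.033,"y":-0.049,"z":0.01,"rx":0,"ry":0,"rz":-2.3},{"fingers":0.06,"x":0.034,"y":-0.047,"z":0.01,"rx":0,"ry":0,"rz":-2.3},{"fingers":0.06,"x":0.036,"y":-0.046,"z":0.01,"rx":0,"ry":0,"rz":-2.3},{"fingers":0.06,"x":0.038,"y":-0.044,"z":0.01,"rx":0,"ry":0,"rz":-2.3},{"fingers":0.06,"x":0.04,"y":-0.043,"z":0.01,"rx":0,"ry":0,"rz":-2.3},{"fingers":0.06,"x":0.042,"y":-0.041,"z":0.01,"rx":0,"ry":0,"rz":-2.3},{"fingers":0.06,"x":0.043,"y":-0.039,"z":0.01,"rx":0,"ry":0,"rz":-2.3},{"fingers":0.06,"x":0.045,"y":-0.038,"z":0.01,"rx":0,"ry":0,"rz":-2.3}]' >/dev/null; python3 -m jog '[{"fingers":0.06,"x":0.046,"y":-0.036,"z":0.01,"rx":0,"ry":0,"rz":-2.3},{"fingers":0.06,"x":0,"y":0,"z":0,"rx":0,"ry":0,"rz":0},{"fingers":0.06,"x":0,"y":0,"z":0,"rx":0,"ry":0,"rz":0}]' >/dev/null
python3 - <<'E'
from wr import *
for n in('wrist','scene','side'):
    p,d,c=grab(n);W=cloud(d,c,n=='wrist');print(n,'half',rect(W,.37,.50,-.38,-.25,.022,.034))
    if n!='wrist':
        print('round',rect(W,.58,.70,.12,.235,.047,.06),'box',rect(W,.34,.54,.13,.34,.115,.135))
        print([(round(q['score'],2),np.round(q['xyz'],3).tolist()) for q in r.landmark_of('mouth',n)])
        a=ortho(p,W,.053,.57,.72,-.16,.24,c);b=ortho(p,W,.029,.57,.72,-.16,.24,c);cv2.imwrite('pics/fin_%s.png'%n,np.vstack([a,b])[:,:,::-1])
E
python3 pl.py .431,-.305,.008,121
```

```text
wrist half (2648, array([ 432. , -302.7]), array([59.6, 29.9]), 30.9, np.float64(28.4))
scene half (197, array([ 432.4, -302.3]), array([60.7, 34.9]), 27.7, np.float64(27.7))
round (264, array([643.8, 178. ]), array([65.2, 62.2]), 72.6, np.float64(53.7)) box (1727, array([461.2, 233.6]), array([168.3, 165.6]), 80.1, np.float64(123.8))
[(0.73, [0.44, 0.234, 0.126]), (0.62, [0.295, 0.483, 0.127])]
side half (460, array([ 431.1, -306.4]), array([60.7, 33.3]), 29.1, np.float64(27.3))
round (286, array([641.5, 174.3]), array([65.9, 60.9]), 80.9, np.float64(52.3)) box (240, array([524.3, 218.6]), array([169.4,  27.7]), 86.7, np.float64(124.3))
[(0.85, [0.296, 0.48, 0.124])]
t 23.8 p [ 0.4303 -0.3043  0.1037] yaw 121.0 tilt [0.0007 0.0002] w 0.0604 F [ 0.1 -0.2 -0.3]
.431,-.305,.008,121 n 2
x -0 y -0 z 0.048 r -0 0 -0
x -0 y -0.001 z 0.048 r -0 0 -0
```

View pics/fin_scene.png

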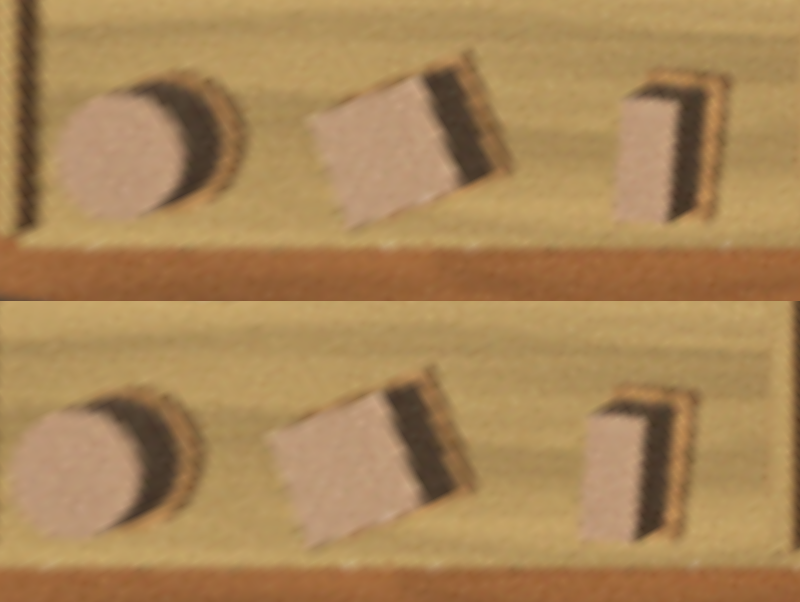

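All three blanks lie flat and parallel on their pads, within about 2 mm (top faces at pixels (123,154), (385,153) and (645,158)). Next, pick up the half.

```bash
python3 -m jog '[{"fingers":0.06,"x":0,"y":-0.001,"z":0.05,"rx":0,"ry":0,"rz":0},{"fingers":0.06,"x":0,"y":0,"z":0.033,"rx":0,"ry":0,"rz":0},{"fingers":0.06,"x":0,"y":0,"z":0.01,"rx":0,"ry":0,"rz":0},{"fingers":0.02,"x":0,"y":0,"z":0,"rx":0,"ry":0,"rz":0},{"fingers":0.02,"x":0,"y":0,"z":0,"rx":0,"ry":0,"rz":0},{"fingers":0.02,"x":0,"y":0,"z":0,"rx":0,"ry":0,"rz":0},{"fingers":0.02,"x":0,"y":0,"z":0,"rx":0,"ry":0,"rz":0},{"fingers":0.02,"x":0,"y":0,"z":0,"rx":0,"ry":0,"rz":0}]' 50;python3 -m jog '[{"fingers":0.02,"x":0,"y":0,"z":-0.02,"rx":0,"ry":0,"rz":0},{"fingers":0.02,"x":0,"y":0,"z":-0.05,"rx":0,"ry":0,"rz":0},{"fingers":0.02,"x":0,"y":0,"z":-0.06,"rx":0,"ry":0,"rz":0},{"fingers":0.02,"x":0,"y":0,"z":-0.06,"rx":0,"ry":0,"rz":0},{"fingers":0.02,"x":0,"y":0,"z":-0.02,"rx":0,"ry":0,"rz":0},{"fingers":0.02,"x":0,"y":0,"z":0,"rx":0,"ry":0,"rz":0}]' >/dev/null; python3 pl.py .5,-.03,.22,100 .435,.236,.22,80.5
```

```text
clock: 24.8
tcp_pos: [0.4307, -0.3069, 0.0116]
orientation: [-0.834, 3.027, -0.002]
contact_force: [-1.2, 1.0, 7.2]
grip_width: 0.0282
gripper_force: 50.3
t 25.55 p [ 0.4306 -0.3071  0.2223] yaw 120.8 tilt [ 0.0041 -0.002 ] w 0.0286 F [-0.1  0.6 -1.7]
.5,-.03,.22,100 n 5
x -0.04 y 0.04 z 0 r -0 0 4.2
x -0.037 y 0.043 z 0.001 r -0 0 4.2
x -0.034 y 0.046 z 0 r -0.1 0.1 4.1
x -0.031 y 0.049 z 0.001 r -0 0 4.2
x -0.027 y 0.05 z 0 r -0.1 0.1 4.1
.435,.236,.22,80.5 n 5
x 0.004 y 0.055 z 0 r 0 -0 3.9
x 0.007 y 0.054 z 0 r 0 -0 3.9
x 0.011 y 0.054 z 0 r 0 -0 3.9
x 0.015 y 0.053 z 0 r 0 -0 3.9
x 0.018 y 0.052 z 0 r 0 -0 3.9
```

```bash
python3 -m jog '[{"fingers":0.02,"x":-0.04,"y":0.04,"z":0,"rx":0,"ry":0,"rz":4.2},{"fingers":0.02,"x":-0.037,"y":0.043,"z":0,"rx":0,"ry":0,"rz":4.2},{"fingers":0.02,"x":-0.034,"y":0.046,"z":0,"rx":0,"ry":0,"rz":4.2},{"fingers":0.02,"x":-0.031,"y":0.049,"z":0,"rx":0,"ry":0,"rz":4.1},{"fingers":0.02,"x":-0.027,"y":0.05,"z":0,"rx":0,"ry":0,"rz":4.1}]' >/dev/null; python3 -m jog '[{"fingers":0.02,"x":0.004,"y":0.055,"z":0,"rx":0,"ry":0,"rz":3.9},{"fingers":0.02,"x":0.007,"y":0.054,"z":0,"rx":0,"ry":0,"rz":3.9},{"fingers":0.02,"x":0.011,"y":0.054,"z":0,"rx":0,"ry":0,"rz":3.9},{"fingers":0.02,"x":0.015,"y":0.053,"z":0,"rx":0,"ry":0,"rz":3.9},{"fingers":0.02,"x":0.018,"y":0.052,"z":0,"rx":0,"ry":0,"rz":3.9},{"fingers":0.02,"x":0,"y":0,"z":0,"rx":0,"ry":0,"rz":0},{"fingers":0.02,"x":0,"y":0,"z":0,"rx":0,"ry":0,"rz":0}]' >/dev/null
python3 - <<'E'
from wr import *
p,d,c=grab('wrist')
a=fortho(p,c,.125,.33,.55,.10,.36)
q,_,k=grab('scene'); b=ortho(q,None,.125,.33,.55,.10,.36,k)
cv2.imwrite('pics/w7.png',np.hstack([a,b])[:,:,::-1][:,::1][:, :800] if 0 else cv2.resize(np.hstack([a[:,:,::-1],b[:,:,::-1]]),(800,338)))
E
python3 pl.py .434,.236,.15,80.5 .434,.236,.07,80.5
```

```text
t 27.15 p [0.4339 0.2353 0.2194] yaw 80.4 tilt [-0.0013 -0.0014] w 0.0283 F [ 1.   1.  -0.7]
.434,.236,.15,80.5 n 2
x 0 y 0 z 0.035 r -0 -0 -0
x 0 y 0.001 z 0.034 r -0.1 -0.1 -0.1
.434,.236,.07,80.5 n 2
x 0 y -0 z 0.04 r 0 0 0
x 0 y -0 z 0.04 r 0 0 0
```

View pics/w7.png

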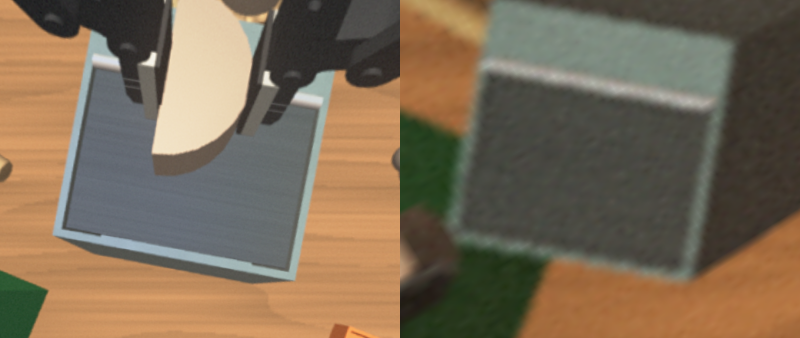

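The flap fills the grey box's mouth, centred at pixel (193,169) in the left half, i.e. (0.440, 0.2345). The hinge strip is on the +x side and the half hangs with its long side along mouth x. I push it down.

```bash
python3 -m jog '[{"fingers":0.02,"x":0,"y":0,"z":0.045,"rx":0,"ry":0,"rz":0},{"fingers":0.02,"x":0,"y":0,"z":0.03,"rx":0,"ry":0,"rz":0},{"fingers":0.02,"x":0,"y":0,"z":0.015,"rx":0,"ry":0,"rz":0},{"fingers":0.02,"x":0,"y":0,"z":0.015,"rx":0,"ry":0,"rz":0},{"fingers":0.02,"x":0,"y":0,"z":0.015,"rx":0,"ry":0,"rz":0},{"fingers":0.02,"x":0,"y":0,"z":0.015,"rx":0,"ry":0,"rz":0},{"fingers":0.02,"x":0,"y":0,"z":0.012,"rx":0,"ry":0,"rz":0},{"fingers":0.02,"x":0,"y":0,"z":0.004,"rx":0,"ry":0,"rz":0}]'; python3 pl.py
```

```text
clock: 28.15
tcp_pos: [0.4334, 0.2369, 0.0684]
orientation: [-0.259, -3.13, 0.001]
contact_force: [-0.7, 0.2, -0.7]
grip_width: 0.0283
gripper_force: 49.8
t 28.15 p [0.4334 0.2369 0.0684] yaw 80.5 tilt [-0.0012 -0.0007] w 0.0283 F [-0.7  0.2 -0.7]
```

Release, wait for the drop, then rise.

```bash
python3 -m jog '[{"fingers":0.06,"x":0,"y":0,"z":0,"rx":0,"ry":0,"rz":0},{"fingers":0.06,"x":0,"y":0,"z":0,"rx":0,"ry":0,"rz":0},{"fingers":0.06,"x":0,"y":0,"z":0,"rx":0,"ry":0,"rz":0},{"fingers":0.06,"x":0,"y":0,"z":0,"rx":0,"ry":0,"rz":0},{"fingers":0.06,"x":0,"y":0,"z":0,"rx":0,"ry":0,"rz":0},{"fingers":0.06,"x":0,"y":0,"z":0,"rx":0,"ry":0,"rz":0}]' >/dev/null
python3 - <<'E'
from h import *
a,_,_=grab('wrist');b,_,_=grab('scene')
cv2.imwrite('pics/w8.png',np.hstack([a[::2,::2],cv2.resize(b[110:250,230:410],(540,420))[:, :][:420:2,::2]])[:,:,::-1])
E
python3 pl.py
```

```text
t 29.0 p [0.4339 0.237  0.0693] yaw 80.5 tilt [0. 0.] w 0.0603 F [-0.6 -0.2  1.3]
```

View pics/w8.png

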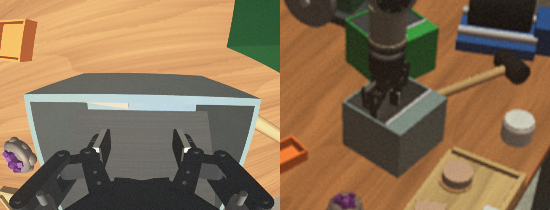

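The left shot shows empty fingers with a pale piece at (110,104) by the near wall. I check its height before rising.

Run:
```python
from h import *
p,d,c=grab('wrist');W=cloud(d,c,True)
for v in(204,208,212):print([np.round(W[v,u],3).tolist() for u in(190,210,230,250,300)], p[v,220])
cv2.imwrite('pics/w9.png',cv2.resize(p[140:330,40:530],(784,304))[:,:,::-1])
```

```text
[[0.381, 0.22, 0.126], [0.382, 0.226, 0.125], [0.383, 0.232, 0.126], [0.384, 0.237, 0.125], [0.386, 0.251, 0.126]] [206 219 218]
[[0.411, 0.178, 0.007], [0.406, 0.2, 0.036], [0.408, 0.212, 0.036], [0.409, 0.224, 0.038], [0.423, 0.251, 0.007]] [243 228 199]
[[0.414, 0.177, 0.005], [0.416, 0.191, 0.005], [0.41, 0.211, 0.036], [0.411, 0.223, 0.038], [0.426, 0.251, 0.006]] [218 220 213]
```

View pics/w9.png

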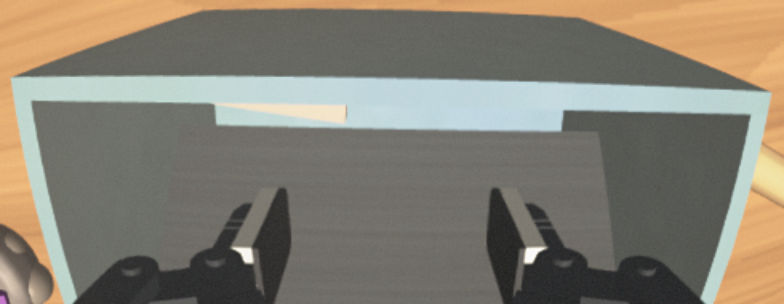

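The half is in the box near the floor (pixel (330,113), z about 0.036). I rise clear and check the flap.

```bash
python3 -m jog '[{"fingers":0.06,"x":0,"y":0,"z":-0.02,"rx":0,"ry":0,"rz":0},{"fingers":0.06,"x":0,"y":0,"z":-0.03,"rx":0,"ry":0,"rz":0},{"fingers":0.06,"x":0,"y":0,"z":-0.05,"rx":0,"ry":0,"rz":0},{"fingers":0.06,"x":0,"y":0,"z":-0.06,"rx":0,"ry":0,"rz":0},{"fingers":0.06,"x":0,"y":0,"z":-0.03,"rx":0,"ry":0,"rz":0},{"fingers":0.06,"x":-0.06,"y":0,"z":0,"rx":0,"ry":0,"rz":0},{"fingers":0.06,"x":-0.06,"y":0,"z":0,"rx":0,"ry":0,"rz":0},{"fingers":0.06,"x":0,"y":0,"z":0,"rx":0,"ry":0,"rz":0}]'
python3 - <<'E'
from wr import *
p,d,c=grab('wrist');q,e,k=grab('side');s,f,g=grab('scene')
cv2.imwrite('pics/w10.png',np.hstack([p[:300,:400],q[120:420,130:530]])[:,:,::-1])
W=cloud(d,c,True)
m=(abs(W[...,0]-.43)<.03)&(abs(W[...,1]-.235)<.05);print('flap z',np.nanpercentile(W[m][:,2],[2,50,98]))
m=(abs(W[...,0]-.64)<.1)&(W[...,2]>.046)&(W[...,2]<.06)
for n,x0,x1 in(('r',.12,.235),('s',-.015,.1),('l',-.15,-.03)):
  for V in(W,cloud(e,k),cloud(f,g)):
    try: print(n,rect(V,.58,.695,x0,x1,.047,.057))
    except Exception: pass
print('geode',[np.round(t['xyz'],3) for t in r.landmark_of('geode_c','side')])
E
python3 pl.py
```

```text
clock: 30.05
tcp_pos: [0.5559, 0.2146, 0.2584]
orientation: [0.268, 3.129, -0.002]
contact_force: [-1.1, 0.2, -0.5]
grip_width: 0.06
gripper_force: 0.0
flap z [0.12157208 0.12309687 0.12466013]
r (2091, array([639.2, 179.8]), array([61.9, 62.8]), 78.7, np.float64(53.2))
r (284, array([641.6, 173.1]), array([65.7, 63.3]), 29.8, np.float64(52.3))
r (248, array([643. , 177.4]), array([62.7, 65.5]), 31.1, np.float64(53.4))
s (1708, array([641.2,  47.4]), array([60.8, 62.1]), 20.0, np.float64(53.1))
s (432, array([643.2,  42.9]), array([61. , 62.9]), 20.8, np.float64(52.2))
s (316, array([645.1,  45.7]), array([59.9, 66.5]), 19.9, np.float64(52.9))
l (686, array([637.6, -82.1]), array([29.6, 63.1]), 85.1, np.float64(52.9))
l (316, array([639.2, -87.3]), array([32.8, 61.9]), 84.5, np.float64(52.2))
l (195, array([641.7, -83.7]), array([32.4, 62.4]), 82.9, np.float64(52.8))
geode [array([ 0.484, -0.   ,  0.018]), array([0.44 , 0.235, 0.125])]
t 30.25 p [0.5511 0.2178 0.259 ] yaw 80.6 tilt [-0.0011  0.    ] w 0.0598 F [-0.5  0.2 -0.5]
```

View pics/w10.png

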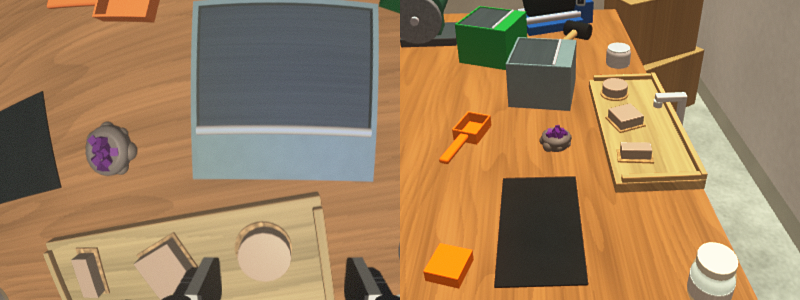

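The last picture shows the flap shut level with the rim (left, (285,65)), the three blanks on their own pads, the mat empty, the geode at (105,150) where it was, and the orange block untouched. I hand in.

```bash
python3 -c "
from bench import r
print(r.hand_in())"
```

```text
the job is handed in; nothing more can be done
None
```

The job is handed in at about 30 s of the 131 s: the round, square and long blanks lie flat on their own pads, about 2 mm off centre and turned to match within a degree or two. The half-disc is inside the grey scrap box with the flap shut, and the geode was left untouched.

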